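# Tilt the orange template out of its bin

## Task

Take the orange drilling template out of its deep narrow bin by lifting its ear end first, so that it tilts and slides out from under the bin's short cover plate; do not wrench it against the bin. Then stand it, ear up, in the slot of the wooden stand, down on the slot's floor and roughly centred along it, and let go; it may lean on a slot wall and may face either way. Leave the blue template where it is.

Things in the scene. Friction and masses are not known exactly. Their poses are not given: they have to be found in the camera images.
- template_orange: Loose orange L-shaped plate, 0.2 kg, 10 mm thick (y), upright on the floor of its bin. Origin: centre of its underside; x towards the ear end, z up. Body x -80 to +80 mm, z 0 to 45; at the +x end a grip ear, x +35 to +75, rises to z 130. In the bin the ear stands 55 mm above the rim: pinch it across its thickness near x +55, z 110. Drill bushes in the body are flush.
- bin_orange: Fixed grey bin, holds the orange template along its x, ear at +x, tail under the cover. Origin: centre of underside, z up. Inside x -92.5 to +92.5, y -13 to +13 mm; walls 3, floor z 5, rim z 80. Cover plate z 80 to 83 closes the mouth from the -x end to x -47.5, rest is open. A straight lift jams; with the ear end up about 30 degrees the body passes between cover edge and +x rim.
- template_blue: Loose blue template, same shape, size, origin and axes as the orange one. It stands likewise in a second, identical bin, centred within 10 mm of it, beside the first (left or right varies). Not to be disturbed.
- stand: Light wooden stand, fixed. Origin: centre of its underside; x along the slot, z up. Base 150 (x) x 90 x 12 mm; two walls 14 mm thick up to z 62 over the full length; between them a slot 30 mm wide (y -15 to +15), floor at z 12, open above and at both ends. A fixed green bench vice, 162 mm high, lies between the bins and the stand: carry the template over it.
There are look-alikes about, which are no part of the job. There is more than one size of the template_orange; the job needs the larger.

How it is judged:
By the outcome, as a careful person would: the job done as asked, in the order asked, and still so for the second after the job is handed in, with the robot touching nothing.
It also fails if it takes over 48 s, if anything falls off the work surface, if the arm or the gripper's body presses on something with over 40 N, if the wrist force passes 120 N, or if a joint passes its speed limit or range.

## Robot

A 6-joint arm with a two-finger parallel gripper is mounted at the origin on a cart in front of the work surface, level with it; the furniture and walls round the work are solid. World frame = base frame: x ahead of the robot, y to its left, z up, the work surface at z = 0. Lengths are in m, angles in rad, forces in N, time in s.
With the tool pointing down it reaches from about 0.4 to 0.925 m from the base axis. Payload 3.4 kg.
Tool frame: the origin (TCP) lies at the centre of the arm's flange, where the gripper is bolted on; the fingertips stand 173 mm ahead of it and the grasp point (between the pads) lies 155 mm ahead of it; z points along the fingers, y is the line along which they close (so a half turn about z gives the same grasp; the last joint's range is limited). The gripper opens to 85 mm and grips with 20 to 120 N. Pads are 22 mm wide; open, the fingers measure 114 mm over their backs; the gripper's body (76 mm by 85 mm) begins 54 mm behind the grasp point. The pads swing forward as they close: fully open they stand 13 mm farther back than shut.
Start: joints at [-1.317, 0.307, 1.506, -0, 1.328, -0.073], TCP at [0.185, -0.544, 0.405] pointing down, gripper open.
Joint ranges: [-3.12, 3.12], [-1.05, 2.28], [0.14, 2.33], [-1.42, 4.57], [0.1, 2.73], [-2.68, 2.68]. Speed limits (rad/s): [2.57, 2.57, 3.14, 3.14, 3.14, 3.14].

## Interface

Orientations are given as [roll, pitch, yaw] about the fixed x, y, z axes, in that order (R = Rz(yaw) Ry(pitch) Rx(roll)).
In Python, from cell import arm gives the robot as it stands. The module is installed in compiled form; this text tells all that it offers.
- The arm moves only by the tool arm_command, never from a script. Its argument "steps" is a list of rows, each a list of 5 numbers: the shift along the tool's x, y, z in cm, then the turn about the tool's z in rad, then the opening, from -1 (shut) to 1 (fully open). A call has 1 to 10 rows; each row shifts and turns the commanded pose from where the row before left it, along the tool's axes as they then stand; what a row does not reach is not made up. A row lasts 1/10 s, in which the tool goes at most 50 mm and 8.59 degrees, less where a joint would pass 70% of its speed; a pose out of reach is approached as far as the arm can. A call with a gripper value outside its range is refused whole. The fingers move at their own pace and stop on an object; "newtons" is the grip in N (left out, the last holds). Time passes only in rows, so rows that do not move let the fingers close. It gives the time, the measured TCP pose, the force, the opening and the grip force at its end, in the units of the state.
- arm.read_state(): the state, without advancing time (a new reading comes with each control period).
- arm.snapshot(name): name is "scene" or "top" or "wrist"; returns (picture, depth): 400x640x3 uint8, blue, green, red; 400x640 float32, m along the optical axis (not along the pixel's ray), 0 where there is no reading.
- arm.camera_info(name): a dict with "camera_matrix" (3x3 intrinsics, pixels), "D" ([k1, k2, p1, p2, k3] as OpenCV has them; the pictures are not rectified), "extrinsics" (4x4, takes a point from camera to world coordinates). Camera axes: x right, y up, looking along -z (the intrinsics and any distortion apply to the point x, -y, -z); pixel columns grow to the right and rows downward; lengths in m; the calibration is good to about 2 mm. A picture is of the moment at which its call begins: read the wrist's pose just before it. camera_info takes no time and is no camera call; for the wrist camera it gives the pose at the moment of the call.
- arm.finish_job(): hands the job in; it is judged then, once.
The state is a dict: "t": time; "joint_pos": joint angles; "qvel": joint speeds; "joint_efforts": joint torques, N m; "position": TCP position; "ee_rot": TCP orientation; "wrist_force": force on the tool from outside, world axes, zero at the start; "ft_torque": the same for the moment, N m; "opening": finger opening in m; "gripper_force": force on a finger pad.
Only numpy, scipy, OpenCV 4.12 (cv2) and the standard library are available. Lean on these libraries where they do the work, as an engineer would, in place of code of your own. Each camera call takes 0.05 s, during which the arm holds its last target. There are 200 camera calls.

## Working session

There is one attempt and no reset: what is moved stays moved. The work goes in short steps, Python scripts to look and compute and a tool call to move; the robot and the scene stay as the last step left them, time stands still between calls to the robot, and variables do not carry over. Pictures are saved under pics/ and viewed, at most 10 in all, crops included, and the job is handed in when it is done.

Besides the shell and the picture viewer there is one more tool, called after ">>>" as a command line: name --pt "numbers of a row" for each row, then --argument value for the rest. arm_command: Moves the arm, as the interface text tells. Its arguments: {"type":"object","properties":{"steps":{"type":"array"},"newtons":{"type":"number"}},"required":["steps"]}

```bash
mkdir -p pics
cat > h.py <<'E'
from cell import arm
import numpy as np, cv2
def cam(n):
    c=arm.camera_info(n); return np.array(c["camera_matrix"],float),np.array(c["D"],float),np.array(c["extrinsics"],float)
def rays(c,px):
    K,D,E=c
    u=cv2.undistortPoints(np.array(px,float).reshape(-1,1,2),K,D).reshape(-1,2)
    d=np.c_[u[:,0],-u[:,1],-np.ones(len(u))]
    return E[:3,3],d@E[:3,:3].T
def onplane(c,px,z):
    o,d=rays(c,px); return o+d*((z-o[2])/d[:,2])[:,None]
def pts(c,px,dep):
    o,d=rays(c,px); return o+d*np.array([dep[int(v),int(u)] for u,v in px])[:,None]
def proj(c,P):
    K,D,E=c
    p=(np.array(P,float).reshape(-1,3)-E[:3,3])@E[:3,:3]; p=p*[1,-1,-1]
    return cv2.projectPoints(p,np.zeros(3),np.zeros(3),K,D)[0].reshape(-1,2)
E
python3 - <<'E'
from h import *
for n in("scene","top"):
    im,d=arm.snapshot(n); cv2.imwrite(f"pics/{n}0.png",im); np.savez(f"{n}0.npz",im=im,d=d)
    K,D,E=cam(n); print(n,K[0,0],D,E.round(3).tolist(),d.min(),d.max())
print(arm.read_state())
E
```

```text
scene 491.98331631406717 [-0.13001958  0.          0.          0.          0.        ] [[-0.494, 0.58, -0.647, -0.256], [-0.869, -0.345, 0.354, 0.404], [-0.018, 0.738, 0.675, 0.874], [0.0, 0.0, 0.0, 1.0]] 0.0 1.7042165
top 425.2979684700182 [0.03477166 0.         0.         0.         0.        ] [[-0.002, 0.998, -0.061, 0.476], [-1.0, -0.002, -0.007, -0.009], [-0.007, 0.061, 0.998, 1.094], [0.0, 0.0, 0.0, 1.0]] 0.0 1.8627104
{'t': 0.1, 'joint_pos': array([-1.31651372e+00,  3.07523570e-01,  1.50752047e+00,  5.21333255e-05,
        1.32839121e+00, -7.34816845e-02]), 'qvel': array([-0.00034659, -0.00165157, -0.00349259, -0.00010853,  0.00108501,
        0.00064286]), 'joint_efforts': array([-1.35659984e-04, -4.58531821e+01, -2.52608889e+01,  4.50324671e-05,
        5.64425136e-03,  2.44336945e-05]), 'position': array([ 0.18503134, -0.54410986,  0.40386672]), 'ee_rot': array([-3.13975874e+00, -1.85724692e-04,  3.27751560e-01]), 'wrist_force': array([-0.13643947,  0.39895116,  0.21349825]), 'ft_torque': array([-0.03956254, -0.02194717, -0.0145965 ]), 'gripper_force': 0.0, 'opening': 0.08546972399198458}
```

View pics/scene0.png

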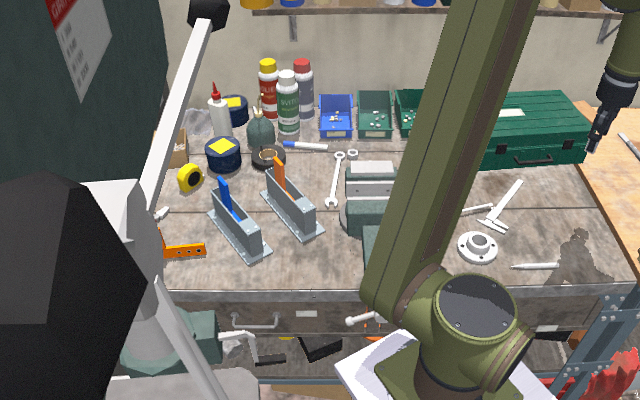

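View pics/top0.png

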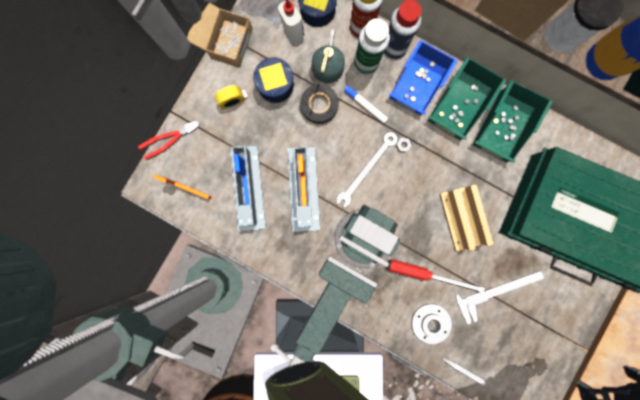

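The top view shows the orange candidates. One is at (303,190), standing in a grey bin with its ear at (302,163). The other is a loose orange piece at (182,187), and the scene view at (185,250) shows it as a low plate outside any bin. The one in the bin fits the description. The blue one is at (242,180), the stand at (467,217) and the vice at (365,240). Next I measure them and check with one crop.

```bash
cat >> h.py <<'E'
def cloud(n,im,d):
    c=cam(n); v,u=np.mgrid[0:400,0:640]; px=np.c_[u.ravel(),v.ravel()].astype(float)
    o,r=rays(c,px); P=(o+r*d.ravel()[:,None]).reshape(400,640,3); P[d==0]=np.nan; return P
def orange(im):
    h=cv2.cvtColor(im,cv2.COLOR_BGR2HSV); return (cv2.inRange(h,(5,150,110),(18,255,255))>0)
E
python3 - <<'E'
from h import *
z=np.load("top0.npz"); im,d=z["im"],z["d"]; P=cloud("top",im,d); c=cam("top")
m=orange(im)
n,l,s,ce=cv2.connectedComponentsWithStats(m.astype(np.uint8))
for i in range(1,n):
    if s[i,4]>25:
        Q=P[l==i]; print("orange",s[i],ce[i].round(1),"z pct",np.nanpercentile(Q[:,2],[5,50,95]).round(3))
# ear top
def rect(mask,zz,name):
    v,u=np.nonzero(mask); W=onplane(c,np.c_[u,v],zz)
    r=cv2.minAreaRect((W[:,:2]*1000).astype(np.float32)); print(name,len(u),np.round(r[0],1),np.round(r[1],1),round(r[2],1)); return r
R=np.zeros((400,640),bool)
def win(u0,u1,v0,v1):
    R=np.zeros((400,640),bool);R[v0:v1,u0:u1]=1;return R
e=m&win(285,325,140,240)
rect(e&(P[...,2]>.11),.135,"ear"); rect(e&(P[...,2]<.08),.05,"body")
h=cv2.cvtColor(im,cv2.COLOR_BGR2HSV)
print("stand hsv",h[217,450],h[217,460],h[205,450])
S=win(435,500,175,260)
w=S&(P[...,2]>.05)&(P[...,2]<.075); rect(w,.062,"stand walls")
for a,b,nm in((278,328,"binO"),(225,270,"binB")):
    W=win(a,b,135,240); rect(W&(P[...,2]>.065)&(P[...,2]<.095),.08,nm)
V=win(310,410,195,310); print("vice z",np.nanpercentile(P[V][:,2],[50,90,99]).round(3))
V2=V&(P[...,2]>.1); rect(V2,.16,"vice high")
cs=cv2.resize(im[130:260,150:340],None,fx=4,fy=4,interpolation=cv2.INTER_CUBIC); cv2.imwrite("pics/crop0.png",cs)
E
```

```text
orange [299 157   6  34  55] [301.9 173. ] z pct [0.046 0.098 0.135]
orange [158 176  52  23  96] [182.2 187. ] z pct [-0.002  0.035  0.101]
ear 26 [611.8  38.3] [41.8  9.8] 4.8
body 36 [570.2  37.6] [89.6 13. ] 6.5
stand hsv [ 23  88 250] [ 17 118 208] [ 17 120 191]
stand walls 918 [ 492.2 -370.4] [151.3  63.2] 14.0
binO 585 [566.3  37.4] [193.7  35.3] 3.3
binB 667 [568.9 180.6] [193.5  36.4] 6.0
vice z [0.004 0.152 0.164]
vice high 3977 [386.8 -82.5] [122.4 253.4] 60.1
```

View pics/crop0.png

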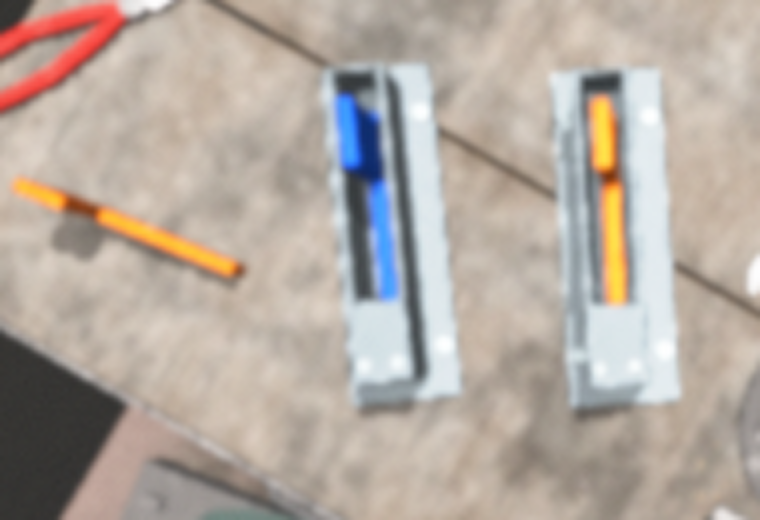

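The crop confirms it. The orange plate with the ear, in its bin with the tail under the cover, is the large one: its ear measures 41.8 x 10 mm at z 0.135. The loose piece at about (20–240, 180–270) in the crop is the smaller look-alike. I'm moving to hover over the ear now.

>>> arm_command --pt "0 0 -0.8 0.124 1" --pt "0 0 -0.8 0.124 1" --pt "2.36 -2.73 0 0 1" --pt "2.36 -2.73 0 0 1" --pt "2.36 -2.73 0 0 1" --pt "2.36 -2.73 0 0 1" --pt "2.36 -2.73 0 0 1" --pt "2.36 -2.73 0 0 1" --pt "2.36 -2.73 0 0 1" --pt "2.36 -2.73 0 0 1" --newtons 20

```text
t: 1.1
position: [0.3564, -0.3102, 0.4204]
ee_rot: [-3.141, 0.0, 0.08]
wrist_force: [0.6, -0.9, 0.5]
opening: 0.0854
gripper_force: 0.0
```

>>> arm_command --pt "2.36 -2.73 0 0 1" --pt "2.36 -2.73 0 0 1" --pt "2.36 -2.73 0 0 1" --pt "2.36 -2.73 0 0 1" --pt "2.36 -2.73 0 0 1" --pt "2.36 -2.73 0 0 1" --pt "2.36 -2.73 0 0 1" --pt "2.36 -2.73 0 0 1" --pt "2.36 -2.73 0 0 1" --pt "2.36 -2.73 0 0 1"

```text
t: 2.1
position: [0.5699, -0.0193, 0.4202]
ee_rot: [-3.142, 0.001, 0.08]
wrist_force: [1.2, 0.3, -0.9]
opening: 0.0857
gripper_force: 0.0
```

>>> arm_command --pt "1.5 -1.8 0 0 1" --pt "0.6 -0.6 0 0 1" --pt "0 0 0 0 1" --pt "0 0 0 0 1"

```text
t: 2.5
position: [0.5878, 0.0042, 0.4203]
ee_rot: [3.141, 0.002, 0.08]
wrist_force: [0.1, -0.5, -0.4]
opening: 0.0853
gripper_force: 0.0
```

Run:
```python
from h import *
s=arm.read_state(); c=cam("wrist"); im,d=arm.snapshot("wrist"); cv2.imwrite("pics/w1.png",im); np.savez("w1.npz",im=im,d=d)
print(s["position"],s["ee_rot"],c[2].round(3).tolist())
P=cloud("wrist",im,d); m=orange(im)
print("orange z",np.nanpercentile(P[m][:,2],[5,50,95]).round(3),m.sum())
n,l,st,ce=cv2.connectedComponentsWithStats((m&(abs(P[...,2]-.135)<.006)).astype(np.uint8))
for i in range(1,n):
    if st[i,4]>100:
        v,u=np.nonzero(l==i); W=onplane(c,np.c_[u,v],.135); r=cv2.minAreaRect((W[:,:2]*1000).astype(np.float32)); print("ear",st[i],r)
        v,u=np.nonzero(m&(abs(P[...,2]-.05)<.006)); 
        if len(u):W=onplane(c,np.c_[u,v],.05); print("body",cv2.minAreaRect((W[:,:2]*1000).astype(np.float32)))
```

```text
[0.58779013 0.00422419 0.42034243] [3.14102210e+00 1.54388386e-03 7.95715085e-02] [[0.08, 0.956, 0.284, 0.659], [-0.997, 0.076, 0.023, 0.01], [0.001, -0.285, 0.959, 0.389], [0.0, 0.0, 0.0, 1.0]]
orange z [0.007 0.049 0.135] 3238
ear [271 127  14  54 737] ((615.8295288085938, 38.7128791809082), (39.656578063964844, 9.831768989562988), 2.837477922439575)
body ((573.10400390625, 41.45170593261719), (133.3585662841797, 19.73653221130371), 2.75423002243042)
```

View pics/w1.png

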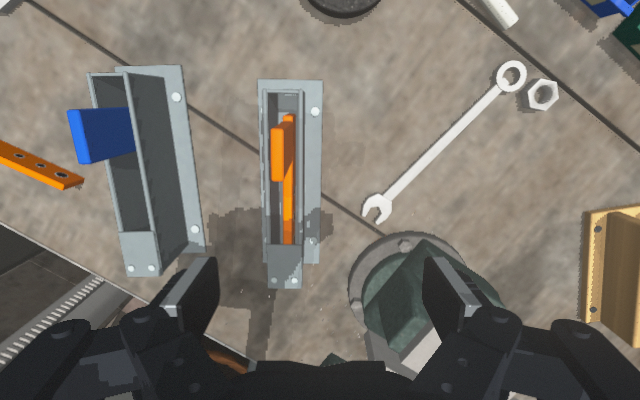

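The wrist view shows the ear top at (277,155), inside its bin with the cover at (285,265). It measures (0.616, 0.0387) with a yaw of about 0.049, which agrees with the top view. Next I align, descend and pinch at 20 N.

>>> arm_command --pt "1.46 -1.65 0 0.03 1" --pt "1.46 -1.65 0 0 1" --pt "0 0 3 0 0.6" --pt "0 0 3 0 0.3" --pt "0 0 3 0 0.3" --pt "0 0 3 0 0.3" --pt "0 0 2 0 0.3" --pt "0 0 1 0 0.3" --pt "0 0 0 0 0.3" --pt "0 0 0 0 0.3"

```text
t: 3.55
position: [0.6157, 0.0391, 0.2716]
ee_rot: [3.141, -0.001, 0.049]
wrist_force: [0.2, 0.5, -0.3]
opening: 0.0555
gripper_force: 0.0
```

Run:
```python
from h import *
s=arm.read_state(); print(s["position"],s["ee_rot"],s["wrist_force"],s["opening"])
im,d=arm.snapshot("wrist"); np.savez("w2.npz",im=im,d=d); cv2.imwrite("pics/w2.png",im)
```

```text
[0.61572821 0.03908669 0.27164282] [ 3.14145811e+00 -1.36132439e-03  4.89679902e-02] [ 0.21292786  0.48617628 -0.2770476 ] 0.055494882609863176
```

View pics/w2.png

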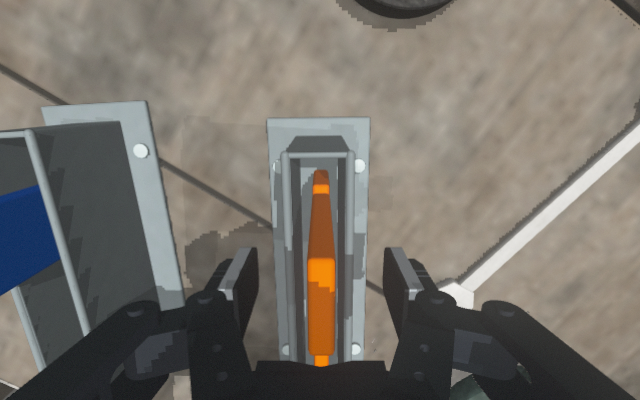

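The ear (308–335, 258–355) sits centred between the pads. Closing now.

>>> arm_command --pt "0 0 0 0 -1" --pt "0 0 0 0 -1" --pt "0 0 0 0 -1" --pt "0 0 0 0 -1" --pt "0 0 0 0 -1" --pt "0 0 0 0 -1" --pt "0 0 0 0 -1" --newtons 20

```text
t: 4.3
position: [0.6157, 0.0397, 0.2714]
ee_rot: [3.141, -0.001, 0.05]
wrist_force: [-2.2, -1.0, 5.6]
opening: 0.0098
gripper_force: 22.6
```

>>> arm_command --pt "0 0 -0.4 0 -1" --pt "0 0 -0.4 0 -1" --pt "0 0 -0.4 0 -1" --pt "0 0 -0.4 0 -1" --pt "0 0 0 0 -1"

```text
t: 4.8
position: [0.6156, 0.0397, 0.2873]
ee_rot: [3.142, -0.001, 0.05]
wrist_force: [0.7, -0.7, -3.1]
opening: 0.0094
gripper_force: 21.5
```

```bash
cat > tilt.py <<'E'
from h import *
import sys
# tilt from side-face points (normals ~ y) is hard; use orange points' spatial extents in tool-aligned frame
s=arm.read_state(); c=cam("wrist"); im,d=arm.snapshot("wrist"); cv2.imwrite(f"pics/{sys.argv[1]}.png",im)
P=cloud("wrist",im,d); m=orange(im); y=s["ee_rot"][2]; Q=P[m]; Q=Q[~np.isnan(Q[:,0])]
g=s["position"]; Q=Q-[g[0],g[1],0]; X=Q[:,0]*np.cos(y)+Q[:,1]*np.sin(y); Y=-Q[:,0]*np.sin(y)+Q[:,1]*np.cos(y)
k=(abs(Y)<.02); X,Z=X[k]*1000,Q[k,2]*1000
print(g.round(4),s["ee_rot"].round(3),s["wrist_force"].round(2),s["opening"],s["gripper_force"])
for a in range(-160,100,10):
    q=(X>=a)&(X<a+10)
    if q.sum()>5: print(a,q.sum(),np.percentile(Z[q],[5,50,95]).round(1))
E
python3 tilt.py w3
```

```text
[0.6156 0.0397 0.2873] [ 3.142e+00 -1.000e-03  5.000e-02] [ 0.71 -0.69 -3.15] 0.009440603269491183 21.533377468585968
-110 29 [64.5 65.4 66.3]
-100 121 [63.9 65.5 66.5]
-30 9 [148.9 149.4 149.7]
-20 565 [149.3 150.4 151.3]
-10 632 [149.5 150.5 151.4]
0 686 [149.3 150.5 151.4]
10 2125 [ 76.3 138.  151. ]
20 307 [30.7 59.4 66.1]
```

View pics/w3.png

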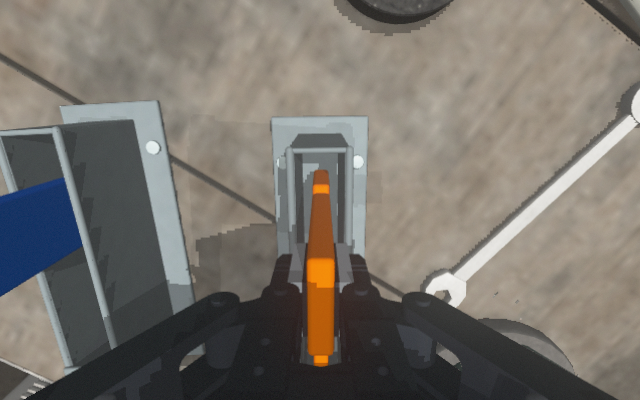

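The plate came up level: the ear top is flat at z 0.1505, and friction holds it in the pads. The tool cannot pitch, so the tilt has to come from the pads acting as a hinge. I raise the ear slowly while easing back, so the cover edge holds the tail down lightly, and I watch the force.

>>> arm_command --pt "-0.1 0 -0.4 0 -1" --pt "-0.1 0 -0.4 0 -1" --pt "-0.1 0 -0.3 0 -1" --pt "-0.1 0 -0.2 0 -1" --pt "-0.1 0 -0.2 0 -1" --pt "-0.1 0 -0.2 0 -1" --pt "0 0 0 0 -1"

```text
t: 5.55
position: [0.6091, 0.0394, 0.3037]
ee_rot: [3.142, 0.0, 0.05]
wrist_force: [-0.1, -0.5, -3.5]
opening: 0.01
gripper_force: 21.3
```

>>> arm_command --pt "-0.1 0 -0.2 0 -1" --pt "-0.1 0 -0.2 0 -1" --pt "-0.1 0 -0.2 0 -1"

```text
t: 5.85
position: [0.6058, 0.0393, 0.3093]
ee_rot: [-3.141, 0.002, 0.05]
wrist_force: [-1.4, 0.1, -5.9]
opening: 0.0095
gripper_force: 20.8
```

```bash
python3 tilt.py w4
```

```text
[0.6058 0.0393 0.3093] [-3.141e+00  2.000e-03  5.000e-02] [-1.4   0.08 -5.92] 0.009460562903231955 20.774020850658417
-30 32 [170.3 171.  171.5]
-20 534 [170.7 171.7 172.6]
-10 578 [171.5 172.5 173.5]
0 651 [172.3 173.3 174.3]
10 1463 [149.9 170.5 174.7]
20 1049 [ 89.1 120.2 147. ]
30 222 [54.6 71.9 87. ]
```

It is pivoting: about 4.5° of tilt with only 2–3 N of extra force. I carry on.

>>> arm_command --pt "-0.15 0 -0.35 0 -1" --pt "-0.15 0 -0.35 0 -1" --pt "-0.15 0 -0.35 0 -1" --pt "-0.15 0 -0.35 0 -1" --pt "-0.1 0 -0.3 0 -1"

```text
t: 6.4
position: [0.5994, 0.0389, 0.3272]
ee_rot: [-3.142, -0.001, 0.05]
wrist_force: [-0.8, 0.6, -5.5]
opening: 0.0094
gripper_force: 20.2
```

>>> arm_command --pt "-0.1 0 -0.3 0 -1" --pt "-0.1 0 -0.3 0 -1" --pt "-0.1 0 -0.3 0 -1" --pt "-0.1 0 -0.3 0 -1" --pt "-0.1 0 -0.3 0 -1"

```text
t: 6.9
position: [0.5944, 0.0387, 0.342]
ee_rot: [3.142, -0.0, 0.05]
wrist_force: [-0.3, 0.1, -6.2]
opening: 0.0098
gripper_force: 20.0
```

```bash
python3 tilt.py w5
```

```text
[0.5944 0.0387 0.342 ] [ 3.142 -0.     0.05 ] [-0.31  0.11 -6.17] 0.00979134986716418 20.017085373401642
-30 87 [195.3 196.2 197. ]
-20 355 [196.9 199.1 201.1]
-10 426 [201.2 203.3 205.3]
0 497 [205.5 207.6 209.7]
10 1294 [193.3 202.7 210. ]
20 1012 [170.2 181.8 191.6]
30 672 [147.3 158.4 168.4]
40 429 [132.2 136.1 145.1]
50 384 [113.5 124.5 133.1]
60 198 [ 97.7 105.2 111.9]
```

Tilt is 23° and the front corner is already above the rim. A little more, then slide out along the slope.

>>> arm_command --pt "-0.1 0 -0.3 0 -1" --pt "-0.1 0 -0.3 0 -1" --pt "-0.1 0 -0.3 0 -1" --pt "-0.1 0 -0.3 0 -1" --pt "0 0 -0.1 0 -1"

```text
t: 7.45
position: [0.5905, 0.0385, 0.3552]
ee_rot: [3.142, -0.001, 0.05]
wrist_force: [-0.6, 1.6, -5.4]
opening: 0.0097
gripper_force: 19.9
```

```bash
python3 tilt.py w6
```

```text
[0.5905 0.0385 0.3552] [ 3.142e+00 -1.000e-03  5.000e-02] [-0.56  1.57 -5.4 ] 0.00965874890616176 19.920786023139954
-30 66 [205.2 206.2 207.2]
-20 289 [207.4 210.  212.4]
-10 361 [212.9 215.5 218.1]
0 488 [218.8 221.5 223.6]
10 1311 [207.4 215.5 222.7]
20 965 [189.9 198.3 206.1]
30 716 [172.2 180.7 188.5]
40 545 [154.9 163.1 170.8]
50 385 [146.7 150.7 153.2]
60 372 [129.4 137.7 145.4]
70 207 [116.9 122.5 128. ]
```

>>> arm_command --pt "0.4 0 -0.2 0 -1" --pt "0.5 0 -0.25 0 -1" --pt "0.7 0 -0.35 0 -1" --pt "0.8 0 -0.4 0 -1" --pt "0.8 0 -0.4 0 -1" --pt "0.8 0 -0.4 0 -1" --pt "0.8 0 -0.5 0 -1" --pt "0.8 0 -0.7 0 -1" --pt "0.4 0 -1 0 -1" --pt "0 0 -1 0 -1"

```text
t: 8.5
position: [0.651, 0.0415, 0.4074]
ee_rot: [3.142, -0.0, 0.05]
wrist_force: [1.2, 0.1, -3.4]
opening: 0.0094
gripper_force: 20.4
```

>>> arm_command --pt "0 0 -1.5 0 -1" --pt "0 0 -1.5 0 -1" --pt "0 0 -1.5 0 -1" --pt "0 0 -1.5 0 -1" --pt "0 0 -1.5 0 -1" --pt "0 0 -1.5 0 -1" --pt "0 0 -1.5 0 -1" --pt "0 0 -1 0 -1" --pt "0 0 0 0 -1"

```text
t: 9.4
position: [0.6502, 0.0415, 0.5243]
ee_rot: [3.141, -0.004, 0.05]
wrist_force: [0.3, 0.4, -2.1]
opening: 0.0099
gripper_force: 20.4
```

```bash
python3 tilt.py w7
python3 - <<'E'
from h import *
im,d=arm.snapshot("scene"); cv2.imwrite("pics/scene1.png",im)
E
```

```text
[0.6502 0.0415 0.5243] [ 3.141 -0.004  0.05 ] [ 0.26  0.35 -2.1 ] 0.009855450464273592 20.39297103881836
-30 70 [372.5 373.8 374.9]
-20 297 [374.6 377.5 380.1]
-10 361 [380.5 383.1 385.7]
0 499 [386.2 389.  391.1]
10 1290 [374.8 383.1 390.2]
20 957 [357.3 365.8 373.6]
30 701 [339.6 348.3 355.6]
40 542 [322.  330.3 338.1]
50 400 [314.2 318.2 320.4]
60 372 [296.8 305.  312.7]
70 214 [283.7 289.5 295.2]
```

View pics/scene1.png

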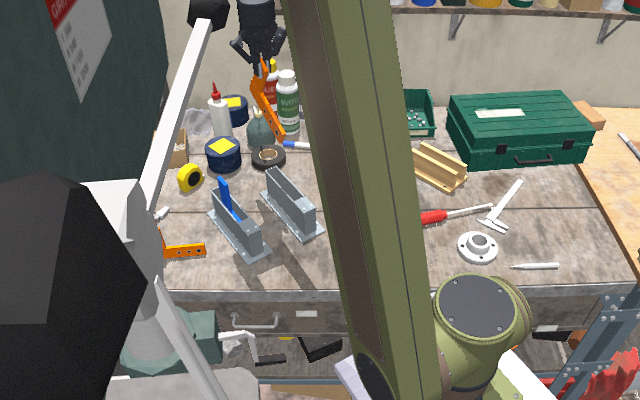

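The plate is clear of the bin, hanging at 30° at (268,100), with the blue template unmoved at (225,195). I carry it over to the stand, with the lowest point at z about 0.20 against the vice's 0.162.

>>> arm_command --pt "0 0 0 -0.097 -1" --pt "-0.6 0.8 0 -0.097 -1" --pt "-1.2 1.6 0 0 -1" --pt "-1.7 2.4 0 0 -1" --pt "-1.7 2.4 0 0 -1" --pt "-1.7 2.4 0 0 -1" --pt "-1.7 2.4 0 0 -1" --pt "-1.7 2.4 0 0 -1" --pt "-1.7 2.4 0 0 -1" --pt "-1.7 2.4 0 0 -1"

```text
t: 10.5
position: [0.5614, -0.1794, 0.521]
ee_rot: [-3.141, 0.002, 0.24]
wrist_force: [0.9, -0.7, -3.3]
opening: 0.0096
gripper_force: 20.4
```

>>> arm_command --pt "-1.7 2.4 0 0 -1" --pt "-1.7 2.4 0 0 -1" --pt "-1.7 2.4 0 0 -1" --pt "-1.7 2.4 0 0 -1" --pt "-1.7 2.4 0 0 -1" --pt "-1.7 2.4 0 0 -1" --pt "-1.7 2.1 0 0 -1" --pt "-1 1 0 0 -1" --pt "-0.4 0 0 0 -1" --pt "0 0 0 0 -1"

```text
t: 11.5
position: [0.4753, -0.3792, 0.5214]
ee_rot: [-3.14, 0.0, 0.242]
wrist_force: [0.1, 0.9, -2.8]
opening: 0.0098
gripper_force: 20.4
```

```bash
python3 tilt.py w8
python3 - <<'E'
from h import *
im,d=arm.snapshot("scene"); c=cam("scene"); P=cloud("scene",im,d)
h=cv2.cvtColor(im,cv2.COLOR_BGR2HSV)
for n in("scene","wrist","top"):
    if n!="scene": im,d=arm.snapshot(n); P=cloud(n,im,d); c=cam(n)
    m=(abs(P[...,2]-.062)<.005)&(abs(P[...,0]-.492)<.12)&(abs(P[...,1]+.37)<.1)
    m&=~orange(im)
    n_,l,s,ce=cv2.connectedComponentsWithStats(m.astype(np.uint8))
    for i in range(1,n_):
        if s[i,4]>60:
            v,u=np.nonzero(l==i); W=onplane(c,np.c_[u,v],.062); print(n,s[i],cv2.minAreaRect((W[:,:2]*1000).astype(np.float32)))
E
```

```text
[ 0.4753 -0.3792  0.5214] [-3.14   0.     0.242] [ 0.08  0.88 -2.79] 0.009790673247833136 20.350130796432495
-30 47 [371.3 372.6 373.1]
-20 305 [373.3 375.9 378.6]
-10 361 [378.9 381.6 384.2]
0 470 [384.7 387.4 389.9]
10 1308 [374.3 382.5 389.3]
20 978 [356.9 365.5 373.1]
30 733 [338.9 347.6 355.3]
40 567 [321.2 330.  337.5]
50 373 [313.2 316.9 319.8]
60 385 [296.  304.6 312.3]
70 241 [282.3 288.8 294.8]
scene [429 145  39  24 172] ((483.34051513671875, -393.76580810546875), (125.56177520751953, 19.175312042236328), 13.656749725341797)
scene [427 156  31  20 138] ((459.42181396484375, -354.8329162597656), (96.54165649414062, 18.13007926940918), 16.271732330322266)
wrist [ 297   79   13  121 1346] ((489.3598937988281, -352.5207214355469), (147.34205627441406, 13.971345901489258), 14.383149147033691)
wrist [ 333   79   12  121 1387] ((499.96673583984375, -394.95977783203125), (147.3913116455078, 13.647438049316406), 14.629162788391113)
top [470 184  23  62 388] ((497.6600341796875, -392.2743835449219), (150.0470733642578, 17.494234085083008), 13.793657302856445)
top [453 189  22  62 386] ((486.754638671875, -349.93048095703125), (150.6865692138672, 16.76381492614746), 14.547551155090332)
```

View pics/w8.png

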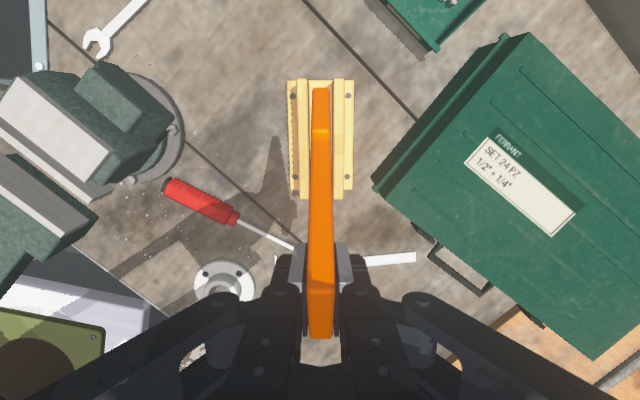

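The wrist view shows the stand at (320,140), with its walls 43.7 mm apart (44 expected), centred at about (0.494, -0.373) with yaw 0.253. The plate is already nearly aligned with the slot. I lower it so the tail lands on the slot floor.

>>> arm_command --pt "0.7 -0.1 0 -0.011 -1" --pt "0.7 -0.07 0 0 -1" --pt "0 0 2 0 -1" --pt "0 0 2.5 0 -1" --pt "0 0 2.5 0 -1" --pt "0 0 2.5 0 -1" --pt "0 0 2 0 -1" --pt "0 0 1 0 -1" --pt "0 0 0 0 -1" --pt "0 0 0 0 -1"

```text
t: 12.7
position: [0.4899, -0.3744, 0.3974]
ee_rot: [3.141, -0.001, 0.255]
wrist_force: [0.5, -1.0, -2.7]
opening: 0.0099
gripper_force: 20.4
```

```bash
python3 tilt.py w9|head -1
python3 - <<'E'
from h import *
im,d=arm.snapshot("wrist"); c=cam("wrist"); P=cloud("wrist",im,d)
m=(abs(P[...,2]-.062)<.005)&(abs(P[...,0]-.492)<.12)&(abs(P[...,1]+.37)<.1)&~orange(im)
n_,l,s,ce=cv2.connectedComponentsWithStats(m.astype(np.uint8))
for i in range(1,n_):
    if s[i,4]>100:
        v,u=np.nonzero(l==i); W=onplane(c,np.c_[u,v],.062); print(s[i],cv2.minAreaRect((W[:,:2]*1000).astype(np.float32)))
E
```

```text
[ 0.4899 -0.3744  0.3974] [ 3.141e+00 -1.000e-03  2.550e-01] [ 0.52 -0.98 -2.73] 0.009852063348744475 20.36473274230957
[ 287   90   18  161 2391] ((488.6623840332031, -352.7396545410156), (147.470703125, 13.973342895507812), 14.343440055847168)
[ 336   90   19  160 2380] ((500.12677001953125, -394.6469421386719), (146.4256591796875, 14.005278587341309), 14.352874755859375)
```

View pics/w9.png

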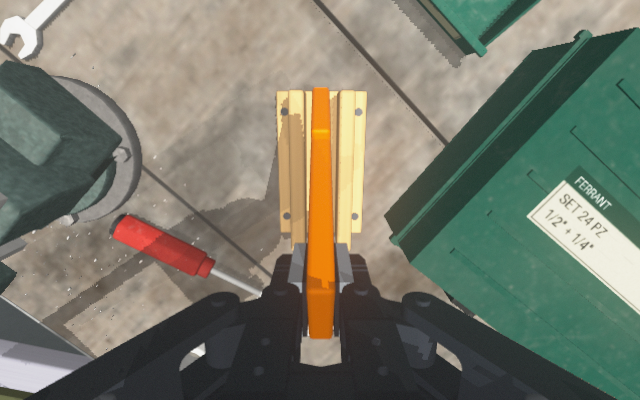

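Lined up: the plate at column 320 is centred over the slot (305–338), with a slot y offset of about 0.4 mm. I lower it until the tail touches, then follow the arc that lays it level.

>>> arm_command --pt "0 0 1.2 0 -1" --pt "0 0 1.6 0 -1" --pt "0 0 1.4 0 -1" --pt "0 0 1 0 -1" --pt "0 0 0.5 0 -1" --pt "0 0 0.4 0 -1" --pt "0 0 0.3 0 -1" --pt "0 0 0 0 -1"

```text
t: 13.6
position: [0.4894, -0.3745, 0.3328]
ee_rot: [3.141, -0.0, 0.255]
wrist_force: [1.0, -0.1, -3.4]
opening: 0.0097
gripper_force: 20.4
```

>>> arm_command --pt "0.3 0 0.15 0 -1" --pt "0.35 0 0.15 0 -1" --pt "0.35 0 0.15 0 -1" --pt "0.35 0 0.17 0 -1" --pt "0.35 0 0.18 0 -1" --pt "0 0 0 0 -1"

```text
t: 14.2
position: [0.5067, -0.37, 0.3251]
ee_rot: [3.14, -0.002, 0.255]
wrist_force: [1.6, 0.5, 2.4]
opening: 0.01
gripper_force: 21.1
```

```bash
python3 tilt.py w10
```

```text
[ 0.5067 -0.37    0.3251] [ 3.14e+00 -2.00e-03  2.55e-01] [1.59 0.49 2.38] 0.01003365872190258 21.06175571680069
-30 90 [177.2 178.3 179.1]
-20 360 [178.9 181.1 183.2]
-10 423 [183.2 185.5 187.6]
0 502 [187.5 189.9 191.9]
10 1332 [175.2 185.2 192.3]
20 1017 [153.2 164.4 173.8]
30 701 [130.1 141.3 150.9]
40 381 [114.6 120.8 128.6]
50 367 [ 97.1 106.8 115.3]
60 235 [79.1 87.4 95.3]
```

Now 23.5° with about 5 N of floor contact, which matches the arc. I continue.

>>> arm_command --pt "0.48 0 0.28 0 -1" --pt "0.48 0 0.28 0 -1" --pt "0.43 0 0.28 0 -1" --pt "0.43 0 0.28 0 -1" --pt "0.43 0 0.29 0 -1" --pt "0.41 0 0.32 0 -1" --pt "0.41 0 0.32 0 -1" --pt "0.4 0 0.32 0 -1" --pt "0 0 0 0 -1"

```text
t: 15.15
position: [0.5405, -0.3612, 0.3009]
ee_rot: [3.141, -0.002, 0.255]
wrist_force: [3.6, 0.2, 2.6]
opening: 0.0097
gripper_force: 21.3
```

>>> arm_command --pt "0.37 0 0.35 0 -1" --pt "0.37 0 0.35 0 -1" --pt "0.37 0 0.36 0 -1" --pt "0.25 0 0.27 0 -1" --pt "0.25 0 0.28 0 -1" --pt "0 0 0 0 -1"

```text
t: 15.75
position: [0.5547, -0.3571, 0.2839]
ee_rot: [-3.14, 0.001, 0.255]
wrist_force: [1.5, -0.2, 0.4]
opening: 0.0097
gripper_force: 21.1
```

```bash
python3 tilt.py w11
```

```text
[ 0.5547 -0.3571  0.2839] [-3.14e+00  1.00e-03  2.55e-01] [ 1.5  -0.16  0.39] 0.009673074110144928 21.07749491930008
-110 50 [56.4 57.7 58.8]
-100 29 [56.5 58.  59. ]
-30 10 [144.3 144.7 144.8]
-20 544 [144.6 145.7 146.6]
-10 612 [144.9 146.  146.9]
0 665 [145.1 146.3 147.2]
10 1349 [119.8 145.3 147.2]
20 1202 [ 35.6  91.3 129.7]
```

>>> arm_command --pt "0 0 0.2 0 -1" --pt "0 0 0.1 0 -1" --pt "-0.2 0 0 0 -1" --pt "-0.3 0 0 0 -1" --pt "0 0 0.05 0 -1" --pt "0 0 0 0 -1"

```text
t: 16.4
position: [0.5493, -0.3586, 0.2811]
ee_rot: [-3.141, 0.001, 0.255]
wrist_force: [0.5, 0.9, 0.3]
opening: 0.0098
gripper_force: 21.2
```

```bash
python3 tilt.py w12
```

```text
[ 0.5493 -0.3586  0.2811] [-3.141e+00  1.000e-03  2.550e-01] [0.49 0.9  0.33] 0.009804994213214163 21.1973038315773
-110 32 [56.1 57.1 58.2]
-100 40 [56.2 57.3 57.9]
-20 518 [142.1 143.2 144. ]
-10 619 [142.3 143.3 144.2]
0 672 [142.2 143.4 144.3]
10 976 [111.6 143.1 144.3]
20 1534 [ 36.  103.7 140.3]
```

It is level, with the ear top at 143.3 against the 142 expected. I settle it another millimetre and release, opening gently.

>>> arm_command --pt "0 0 0.05 0 -1" --pt "0 0 0.05 0 -1" --pt "0 0 0 0 -1"

```text
t: 16.75
position: [0.5499, -0.3584, 0.2803]
ee_rot: [-3.141, 0.0, 0.255]
wrist_force: [1.2, 0.8, -0.1]
opening: 0.0097
gripper_force: 21.2
```

>>> arm_command --pt "0 0 0 0 -0.6" --pt "0 0 0 0 -0.4" --pt "0 0 0 0 -0.2" --pt "0 0 0 0 0" --pt "0 0 0 0 0.2" --pt "0 0 0 0 0.2" --pt "0 0 0 0 0.2"

```text
t: 17.45
position: [0.55, -0.3585, 0.2804]
ee_rot: [3.142, -0.0, 0.255]
wrist_force: [-0.5, -0.4, -0.4]
opening: 0.0516
gripper_force: 0.0
```

```bash
python3 tilt.py w13
```

```text
[ 0.55   -0.3585  0.2804] [ 3.142 -0.     0.255] [-0.49 -0.44 -0.36] 0.05157111619310906 0.0
-110 34 [55.7 56.7 57.9]
-100 73 [12.3 56.5 57.9]
-20 476 [140.8 141.9 142.7]
-10 630 [140.7 141.9 142.8]
0 681 [140.6 141.9 142.9]
10 803 [114.9 141.7 142.8]
20 1649 [ 38.1 108.3 140.5]
```

The ear top sits at 141.9 mm, so the base is on the slot floor. Retreating straight up.

>>> arm_command --pt "0 0 -0.5 0 0.2" --pt "0 0 -1 0 0.2" --pt "0 0 -2 0 0.2" --pt "0 0 -3 0 0.2" --pt "0 0 -3 0 0.2" --pt "0 0 -3 0 0.2" --pt "-2 0 -2 0 0.2" --pt "-3 0 -1 0 0.2" --pt "0 0 0 0 0.2" --pt "0 0 0 0 0.2"

```text
t: 18.5
position: [0.5012, -0.3712, 0.4368]
ee_rot: [3.14, -0.002, 0.254]
wrist_force: [-1.4, 0.3, -0.1]
opening: 0.0511
gripper_force: 0.0
```

Run:
```python
from h import *
im,d=arm.snapshot("wrist"); c=cam("wrist"); P=cloud("wrist",im,d); cv2.imwrite("pics/w14.png",im)
m=orange(im); a=.25; C=np.array([.4944,-.3737])
def loc(W): W=W[:,:2]-C; return np.c_[W[:,0]*np.cos(a)+W[:,1]*np.sin(a),-W[:,0]*np.sin(a)+W[:,1]*np.cos(a)]*1000
for z in(.142,.057):
    v,u=np.nonzero(m&(abs(P[...,2]-z)<.004)&(abs(P[...,1]+.36)<.06)); L=loc(onplane(c,np.c_[u,v],z))
    print(z,len(u),np.percentile(L,[1,50,99],axis=0).round(1).tolist())
im2,d2=arm.snapshot("top"); P2=cloud("top",im2,d2); h=cv2.cvtColor(im2,cv2.COLOR_BGR2HSV)
i0=np.load("top0.npz")["im"]; print("blue change",np.abs(im2[130:240,220:270].astype(int)-i0[130:240,220:270]).mean())
```

```text
0.142 182 [[39.5, -2.3], [59.0, 6.1], [78.5, 6.9]]
0.057 339 [[-74.5, -3.2], [-13.2, 3.3], [82.8, 6.6]]
blue change 6.390727272727273
```

View pics/w14.png

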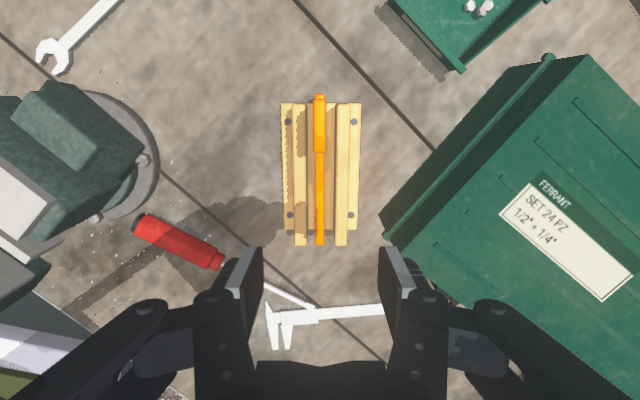

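The plate (315–326, 95–245) stands in the slot with the ear up. It is within about 4 mm of centre, and the gripper is clear.

```bash
python3 -c "
from h import *
print(arm.finish_job())"
```

```text
the job is handed in; nothing more can be done
None
```

The orange template stands ear up on the stand's slot floor, about 4 mm off centre and let go; it came out of its bin ear first with forces under about 7 N, the blue template was not touched, and the job was handed in at about 18.6 s.

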